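# Clear the light bench and hold a bath sample in the beam

## Task

With the scraper block, wipe the three copper chips off the bed of the light bench into the trough along its front edge, never touching the chips with the fingers, then set the scraper down on the table clear of the bench. Then take the tall glass sample cell by its two frosted faces only, never touching its clear faces or cap, and hold it upright in the air midway between lamp and viewer, square to the light path, so that the light passes through the middle of both clear faces: finish there, still holding it. Leave everything else on the table where it is.

Things in the scene. Friction and masses are not known exactly. Their poses are not given: they have to be found in the camera images.
- bench: Light bench, fixed: a flat dark steel bed, top 20 mm above the table, with a grey lamp house at one end, a grey upright viewer plate at the other and a trough along its front. Origin: on the table under the middle of the gap between them. y: along the light path towards the lamp; x: away from the robot (within 0.25 rad of world x); z up. The bed spans x -60 to 80, y -140 to 180 mm.
- lamp_lens (a point): Face of the lamp's round barrel (32 mm across), 90 mm from mid-gap along bench +y, 70 mm above the table. Behind it the lamp house spans bench x -40 to 40, y 105 to 175 mm, its top 105 mm above the table.
- viewer_lens (a point): Face of the viewer's round barrel (32 mm across), 90 mm from mid-gap along bench -y, 70 mm above the table; the free gap between the barrels is 180 mm. The viewer plate behind it spans bench x -40 to 40, y -118 to -106 mm, its top 105 mm above the table.
- beam_mid (a point): The middle of the light path: halfway between the two barrels, 50 mm above the bed (70 mm above the table). Axes as the bench: the light runs along y.
- trough_mid (a point): Middle of the inner floor of the open aluminium trough, 86 mm in front of (bench -x of) the light path. Inside it is 52 mm wide (bench x -112 to -60 mm) and 184 mm long (along bench y); its floor is 17 mm below the bed's top, its front wall 3 mm lower than the bed; the bed's front edge is its rear wall.
- chip_a_mid (a point): Copper chip, 20 x 13 mm and 6 mm thick, 14 g. At the start flat on the bed, up to 40 mm from mid-gap along the light path and from 35 mm in front of the path to 20 mm behind it; the three lie side by side along the path. This point is its middle.
- chip_b_mid (a point): Copper chip, a round slug 16 mm across and 6 mm thick, 11 g. At the start flat on the bed, up to 40 mm from mid-gap along the light path and from 35 mm in front of the path to 20 mm behind it; the three lie side by side along the path. This point is its middle.
- chip_c_mid (a point): Copper chip, 16 x 16 mm and 6 mm thick, 14 g. At the start flat on the bed, up to 40 mm from mid-gap along the light path and from 35 mm in front of the path to 20 mm behind it; the three lie side by side along the path. This point is its middle.
- scraper: Scraper block, 0.14 kg, standing upright on the table to the robot's right: a wooden block 24 mm thick (its x), 120 mm long (its y), on a steel blade of the same length, 10 mm thick and 15 mm high; 60 mm high in all. Origin: middle of the blade's lower edge, z up. Grip it across the 24 mm.
- scraper_mid (a point): The middle of the scraper block, 30 mm above its lower edge.
- cell: Tall glass sample cell, upright on the table to the robot's left, about 0.16 kg: glass 40 mm (its x) by 30 mm (its y), 60 mm high, plus a black cap 30 x 22 x 10 mm on top. The two broad faces, at +y and -y, 30 mm apart, are frosted (whitish matt); those at +x and -x, 40 mm apart, are clear (amber glass). Origin: middle of its underside, z up. Light must run along its x.
- cell_mid (a point): The middle of the tall cell's glass, 30 mm above its underside.
- cell_short: A second cell of the same make and section, also on the robot's left, but only 35 mm of glass (45 mm with its cap); not wanted, leave it. The two may have changed places. Origin: middle of its underside.
- hammer: Hammer, 260 mm long, lying on the table beyond the bench; leave it. Origin: under its middle.
- jar: Jar with steel cap, 60 mm across and 85 mm high; leave it. Origin: middle of its underside.
- tin: Closed brass tin with a white lid, 60 mm across and 45 mm high, between robot and scraper; leave it. Origin: middle of its underside.
- brush: Brush with wooden handle, 160 mm long, lying in front of the robot; leave it. Origin: under its middle.
Things that resemble listed ones, but are neither listed nor needed, are in the scene too. Leave any red look-alike of the cell alone. Leave any blue look-alike of the scraper alone.

How it is judged:
By the outcome, as a careful person would: the job done as asked, in the order asked, and still so for the second after the job is handed in, while the arm keeps its last pose, push and grip.
It also fails if it takes over 69 s, if anything falls off the work surface, if the arm or the gripper's body presses on something with over 40 N, if the wrist force passes 120 N, or if a joint passes its speed limit or range.

## Robot

A 6-joint arm with a two-finger parallel gripper is mounted at the origin on the work surface. World frame = base frame: x ahead of the robot, y to its left, z up, the work surface at z = 0. Lengths are in mm, angles in rad, forces in N, time in s.
With the tool pointing down it reaches from about 275 to 1000 mm from the base axis. Payload 8.4 kg.
Tool frame: the origin (TCP) lies at the very end of the fingers, on their centre line; the grasp point (between the pads) lies 19 mm behind it (r.tcp_to_grasp is the distance from the TCP to the grasp point, in mm); z points along the fingers, y is the line along which they close (so a half turn about z gives the same grasp; the last joint's range is limited). The gripper opens to 85 mm and grips with 20 to 120 N. Pads are 22 mm wide; open, the fingers measure 114 mm over their backs; the gripper's body (76 mm by 85 mm) begins 54 mm behind the grasp point. The pads swing forward as they close: fully open they stand 13 mm farther back than shut.
Start: joints at [-1.119, 0.353, 1.633, -0, 1.155, -0.002], TCP at [273.989, -561.745, 231.281] pointing down, gripper open.
Joint ranges: [-2.63, 2.63], [-0.92, 2.1], [0.06, 2.66], [-1.3, 4.44], [0, 2.69], [-3.02, 3.02]. Speed limits (rad/s): [2.22, 2.22, 2.79, 3.14, 3.14, 3.14].

## Interface

Orientations are given as [roll, pitch, yaw] about the fixed x, y, z axes, in that order (R = Rz(yaw) Ry(pitch) Rx(roll)).
In Python, from rig import r gives the robot as it stands. The module is installed in compiled form; this text tells all that it offers.
- The arm moves only by the tool play_rows, never from a script. Its argument "rows" is a list of rows, each an object with "dp": the shift along the tool's x, y, z in units of 40 mm (1.0 is 40 mm), a list of three; "turn": the turn, a rotation vector about the tool's x, y, z in units of 6 degrees (1.0 is 6 degrees), a list of three; "fingers": the closure, from 0 (fully open) to 1 (shut). In form: [{"dp": [tx, ty, tz], "turn": [wx, wy, wz], "fingers": fingers}, ...]. A call has 1 to 5 rows; each row shifts and turns the commanded pose from where the row before left it, along the tool's axes as they then stand; what a row does not reach is not made up. A row lasts 1/12 s, in which the tool goes at most 41.7 mm and 7.16 degrees, less where a joint would pass 70% of its speed; a pose out of reach is approached as far as the arm can. A call is refused whole if a number of a shift passes 1 or a number of a turn 1, either way. A call with a gripper value outside its range is refused whole. The fingers move at their own pace and stop on an object; "force" is the grip in N (left out, the last holds). Time passes only in rows, so rows that do not move let the fingers close. It gives the time, the measured TCP pose, the force, the opening and the grip force at its end, in the units of the state.
- r.sense(): the state, without advancing time (a new reading comes with each control period).
- r.grab_frame(name): name is "scene" or "top" or "wrist"; returns a dict with "pixels" (400x640x3 uint8, red, green, blue), "fx", "fy", "cx", "cy" (pixels), "dist" ([k1, k2, p1, p2, k3] as OpenCV has them; the pictures are not rectified), "pose" (4x4, takes a point from camera to world coordinates). Camera axes: x right, y down, z forward; pixel columns grow to the right and rows downward; lengths in mm; the calibration is good to about 2 mm. A picture is of the moment at which its call begins. There is no depth.
- r.sign_off(): hands the job in; it is judged then, once.
The state is a dict: "clock": time; "qpos": joint angles; "qvel": joint speeds; "joint_efforts": joint torques, N m; "eef_pos": TCP position; "tcp_rot": TCP orientation; "contact_force": force on the tool from outside, world axes, zero at the start; "wrist_torque": the same for the moment, N m; "opening": opening from 0.0 (shut) to 1.0 (fully open); "grasp_force": force on a finger pad.
Only numpy, scipy, OpenCV 4.12 (cv2) and the standard library are available. Lean on these libraries where they do the work, as an engineer would, in place of code of your own. Each camera call takes 0.05 s, during which the arm holds its last target. There are 200 camera calls.

## Working session

There is one attempt and no reset: what is moved stays moved. The work goes in short steps, Python scripts to look and compute and a tool call to move; the robot and the scene stay as the last step left them, time stands still between calls to the robot, and variables do not carry over. Pictures are saved under pics/ and viewed, at most 11 in all, crops included, and the job is handed in when it is done.

Besides the shell and the picture viewer there is one more tool, called after ">>>" by a JSON object that holds its "fn" and its "kwargs", one argument or row to a line. play_rows: Moves the arm, as the interface text tells. Its arguments: {"type":"object","properties":{"rows":{"type":"array"},"force":{"type":"number"}},"required":["rows"]}

```bash
mkdir -p pics; cat > h.py <<'E'
import numpy as np, cv2
from rig import r
def snap(n,out):
    f=r.grab_frame(n); cv2.imwrite('pics/'+out+'.png',f['pixels'][:,:,::-1]); np.savez('pics/'+out+'.npz',**{k:np.array(f[k]) for k in f}); return f
def load(out): return np.load('pics/'+out+'.npz')
def KD(f): return np.array([[f['fx'],0,f['cx']],[0,f['fy'],f['cy']],[0,0,1]],float),np.array(f['dist'],float)
def w(f,u,v,z):
    K,D=KD(f); p=cv2.undistortPoints(np.array([[[u,v]]],float),K,D)[0,0]
    P=np.array(f['pose']); d=P[:3,:3]@np.array([p[0],p[1],1]); o=P[:3,3]
    return o+d*(z-o[2])/d[2]
def px(f,X):
    K,D=KD(f); P=np.linalg.inv(np.array(f['pose'])); rv=cv2.Rodrigues(P[:3,:3])[0]
    return cv2.projectPoints(np.array(X,float).reshape(-1,1,3),rv,P[:3,3],K,D)[0][:,0]
E
python3 - <<'E'
from h import *
print(r.sense())
for n in('scene','top','wrist'):
    f=snap(n,n+'0'); print(n,f['fx'],np.round(f['pose'],3).tolist())
a=cv2.imread('pics/scene0.png');b=cv2.imread('pics/top0.png')
E
```

```text
{'clock': 0.0, 'qpos': array([-1.11942213e+00,  3.53638864e-01,  1.63412881e+00,  1.72997261e-05,
        1.15518557e+00, -2.38754122e-03]), 'qvel': array([ 7.89877575e-04, -4.15048400e-04,  8.16584456e-06, -1.47037538e-03,
       -6.19746625e-04, -4.48085010e-04]), 'joint_efforts': array([ 5.32018712e-04, -6.05244398e+01, -3.42060435e+01,  4.51926292e-05,
        9.48228640e-03, -5.91211560e-06]), 'eef_pos': array([ 273.7765244 , -561.3263773 ,  230.56975211]), 'tcp_rot': array([-3.14023211e+00, -1.90658955e-05,  4.53754730e-01]), 'contact_force': array([-0.28776875, -0.00455687,  0.37501217]), 'wrist_torque': array([ 0.03197639, -0.02034716, -0.01117264]), 'grasp_force': 0.0, 'opening': 0.9969824327773156}
scene 480.07859688321537 [[-0.859, 0.268, -0.436, 1057.003], [0.512, 0.461, -0.725, 801.253], [0.007, -0.846, -0.533, 683.91], [0.0, 0.0, 0.0, 1.0]]
top 375.12904229620943 [[0.017, -0.996, 0.084, 456.677], [-1.0, -0.017, -0.008, 5.009], [0.01, -0.084, -0.996, 1157.622], [0.0, 0.0, 0.0, 1.0]]
wrist 308.11618456503527 [[0.438, -0.861, -0.257, 338.709], [-0.899, -0.42, -0.125, -529.696], [-0.0, 0.286, -0.958, 372.33], [0.0, 0.0, 0.0, 1.0]]
```

View pics/top0.png

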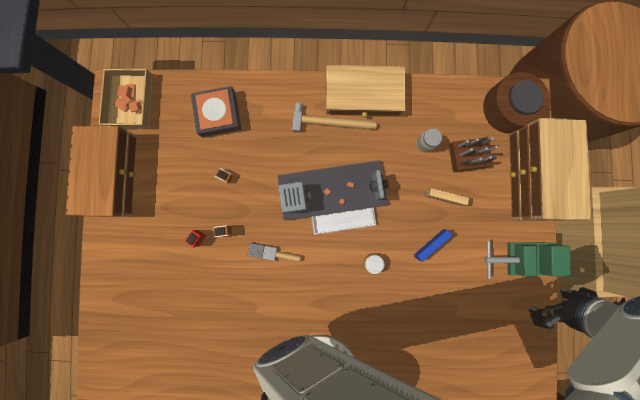

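View pics/scene0.png

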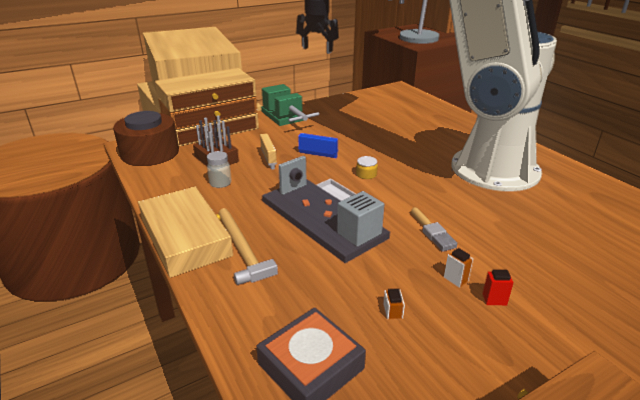

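Top view: the wooden scraper is at (449,197) and the blue look-alike at (434,245). Three things look like the cell: (222,231), (223,175) and the red one at (195,238). In the scene view the cell at (458,267) looks taller than the one at (394,303). I'll confirm this in one enlarged crop.

```bash
python3 - <<'E'
from h import *
t=cv2.imread('pics/top0.png');s=cv2.imread('pics/scene0.png')
def c(im,x,y,w_,h_,k): return cv2.resize(im[y:y+h_,x:x+w_],None,fx=k,fy=k,interpolation=cv2.INTER_CUBIC)
o=np.zeros((600,800,3),np.uint8)
def put(p,x,y): o[y:y+p.shape[0],x:x+p.shape[1]]=p
put(c(t,270,155,125,80,4),0,0)       # 500x320
put(c(t,420,180,60,30,5),500,0)     # 300x150
put(c(t,205,160,40,80,4),500,160)   # 160x320
put(c(s,380,240,100,85,4),0,330)     # 400x340->clip
put(c(s,255,150,140,110,1),660,160)
put(c(s,255,130,30,40,4),670,300)
cv2.imwrite('pics/m1.png',o[:600])
E
```

```text
Traceback (most recent call last):
ValueError: could not broadcast input array from shape (340,400,3) into shape (270,400,3)
```

```bash
python3 - <<'E'
from h import *
t=cv2.imread('pics/top0.png');s=cv2.imread('pics/scene0.png')
def c(im,x,y,w_,h_,k): return cv2.resize(im[y:y+h_,x:x+w_],None,fx=k,fy=k,interpolation=cv2.INTER_CUBIC)
o=np.zeros((600,800,3),np.uint8)
def put(p,x,y): o[y:y+p.shape[0],x:x+p.shape[1]]=p
put(c(t,270,155,125,80,4),0,0)       # 500x320
put(c(t,420,180,60,30,5),500,0)     # 300x150
put(c(t,205,160,40,80,4),500,160)   # 160x320
put(c(s,380,242,100,85,3),0,330)     # 300x255
put(c(s,255,130,30,40,6),310,330)
cv2.imwrite('pics/m1.png',o[:600])
E
```

```text
(no output)
```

View pics/m1.png

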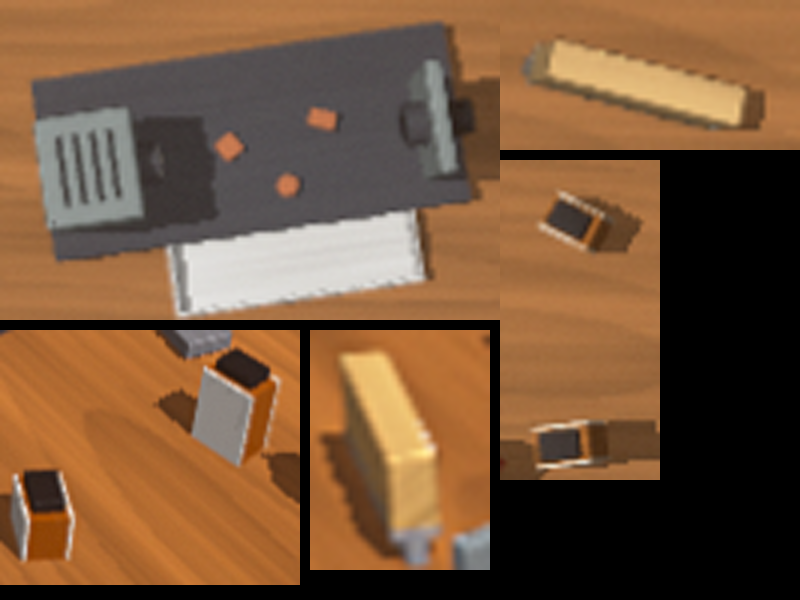

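The tall cell is the one at top (222,231) / scene (458,267): its glass is clearly taller. Its frosted white faces point up and down in the top image (about ±world x). The short cell is at (223,175). The wooden scraper is at top (449,197). The chips are at about (327,191) square, (350,184) rectangle and (342,201) round.

```bash
cat >> h.py <<'E'
from scipy.optimize import least_squares
def fit(obs,x0):
    """obs: (frame, local xyz, u,v); solve world x,y,yaw"""
    def res(p):
        c,s=np.cos(p[2]),np.sin(p[2]); o=[]
        for f,l,u,v in obs:
            X=[p[0]+c*l[0]-s*l[1],p[1]+s*l[0]+c*l[1],l[2]]
            o+=list(px(f,X)[0]-[u,v])
        return np.array(o)
    q=least_squares(res,x0); return q.x,np.round(res(q.x),1)
E
python3 - <<'E'
from h import *
t=load('top0')
def C(x,y,ox,oy,k,px0=0,py0=0): return (ox+(x-px0+.5)/k-.5, oy+(y-py0+.5)/k-.5)
B=[((-60,180,20),57,258),((80,180,20),33,80),((80,-140,20),445,23),((-60,-140,20),470,198)]
b,e=fit([(t,l,*C(x,y,270,155,4)) for l,x,y in B],[500,0,0]); print('bench',b,e)
S=[((12,60,60),555,40),((-12,60,60),546,80),((12,-60,60),750,88),((-12,-60,60),742,127)]
s,e=fit([(t,l,*C(x,y,420,180,5,500,0)) for l,x,y in S],[500,-250,-.2]); print('scr',s,e)
# cell: use local X toward world y? here yaw s.t. cell x = light axis(+y world)
L=[((20,15,60),535,468),((20,-15,60),535,428),((-20,-15,60),583,424),((-20,15,60),583,464)]
c,e=fit([(t,l,*C(x,y,205,160,4,500,160)) for l,x,y in L],[350,250,1.57]); print('cell',c,e)
R=np.array([[np.cos(b[2]),-np.sin(b[2])],[np.sin(b[2]),np.cos(b[2])]])
for n,x,y in(('a',322,119),('b',288,185),('c',229,147)):
    X=w(t,*C(x,y,270,155,4),26)[:2]; print(n,X,R.T@(X-b[:2]))
for n,u,v in(('tin',374,263),('brush',278,254),('blue',434,245)):print(n,w(t,u,v,25))
E
```

```text
bench [ 5.56839908e+02 -5.71322298e+01  1.57718632e-01] [-0.3  0.5 -0.3 -0.5 -0.1 -0.6  0.7  0.6]
scr [ 5.45237915e+02 -3.81172152e+02 -2.19792613e-01] [ 0.1  0.1  0.2 -0.1 -0.1 -0.  -0.1 -0. ]
cell [431.77365124 294.52390263   1.64700282] [-0.6  0.  -1.  -0.3  0.6 -0.   1.   0.3]
a [579.29089913 -88.55026124] [ 17.23764223 -34.554354  ]
b [528.66592272 -63.33003146] [-28.79775632  -1.69571273]
c [556.72560818 -18.27411292] [ 5.99039061 38.3937694 ]
tin [ 343.7727932  -162.95593324   25.        ]
brush [366.09925677 125.06895525  25.        ]
blue [ 399.63764384 -345.02710104   25.        ]
```

>>> {"fn": "play_rows", "kwargs": {
  "rows": [
    {"dp": [0.8, -0.1, 0], "turn": [0, 0, 0], "fingers": 0},
    {"dp": [0.8, -0.1, 0], "turn": [0, 0, 0], "fingers": 0},
    {"dp": [0.8, -0.1, 0], "turn": [0, 0, 0], "fingers": 0},
    {"dp": [0.8, -0.1, 0], "turn": [0, 0, 0], "fingers": 0},
    {"dp": [0.8, -0.1, 0], "turn": [0, 0, 0], "fingers": 0}
  ]
}}

```text
clock: 0.57
eef_pos: [410.0, -472.6, 231.1]
tcp_rot: [-3.141, 0.0, 0.453]
contact_force: [0.5, -0.0, 0.5]
opening: 0.995
grasp_force: 0.0
```

>>> {"fn": "play_rows", "kwargs": {
  "rows": [
    {"dp": [0.8, -0.1, 0], "turn": [0, 0, 0], "fingers": 0},
    {"dp": [0.8, -0.1, 0], "turn": [0, 0, 0], "fingers": 0},
    {"dp": [0.8, -0.1, 0], "turn": [0, 0, 0], "fingers": 0},
    {"dp": [0.8, -0.1, 0], "turn": [0, 0, 0], "fingers": 0},
    {"dp": [0.8, -0.1, 0], "turn": [0, 0, 0], "fingers": 0}
  ]
}}

```text
clock: 0.98
eef_pos: [545.1, -384.3, 231.0]
tcp_rot: [-3.141, 0.0, 0.454]
contact_force: [0.0, 0.0, -1.0]
opening: 0.999
grasp_force: 0.0
```

>>> {"fn": "play_rows", "kwargs": {
  "rows": [
    {"dp": [0, 0, 0.2], "turn": [0, 0, -0.86], "fingers": 0},
    {"dp": [0, 0, 0.2], "turn": [0, 0, -0.86], "fingers": 0},
    {"dp": [0, 0, 0.2], "turn": [0, 0, -0.86], "fingers": 0},
    {"dp": [0, 0, 0.2], "turn": [0, 0, -0.86], "fingers": 0},
    {"dp": [0, 0, 0.2], "turn": [0, 0, -0.86], "fingers": 0}
  ]
}}

```text
clock: 1.4
eef_pos: [544.0, -385.2, 190.5]
tcp_rot: [-3.141, 0.0, 0.909]
contact_force: [-0.2, -0.5, -1.3]
opening: 1.001
grasp_force: 0.0
```

>>> {"fn": "play_rows", "kwargs": {
  "rows": [
    {"dp": [0, 0, 0.2], "turn": [0, 0, -0.86], "fingers": 0},
    {"dp": [0, 0, 0.2], "turn": [0, 0, -0.86], "fingers": 0},
    {"dp": [0, 0, 0.2], "turn": [0, 0, -0.86], "fingers": 0},
    {"dp": [0, 0, 0.2], "turn": [0, 0, -0.86], "fingers": 0},
    {"dp": [0, 0, 0.2], "turn": [0, 0, -0.86], "fingers": 0}
  ]
}}

```text
clock: 1.82
eef_pos: [543.9, -385.3, 150.5]
tcp_rot: [-3.141, -0.0, 1.359]
contact_force: [-0.2, -1.5, 0.0]
opening: 0.999
grasp_force: 0.0
```

```bash
python3 - <<'E'
from h import *
f=snap('wrist','w1'); s=r.sense(); print(s['clock'],s['eef_pos'],s['tcp_rot'],s['contact_force'])
c,sn=np.cos(-.2198),np.sin(-.2198)
im=cv2.imread('pics/w1.png')
for a in(-12,12):
  for b in(-60,60):
    p=px(f,[545.2+c*a-sn*b,-381.2+sn*a+c*b,60])[0]; print(p); cv2.circle(im,tuple(int(q) for q in p),3,(255,0,255),1)
cv2.imwrite('pics/w1m.png',im)
E
```

```text
1.8667 [ 543.10850596 -384.8417236   148.84072485] [-3.13895511e+00 -1.12064216e-03  1.36515249e+00] [-0.13884803  0.35588758 -1.95091322]
[303.90607559 268.86308088]
[303.07809932 121.59767532]
[332.41836715 269.05961765]
[335.94050527 121.86461608]
```

View pics/w1m.png

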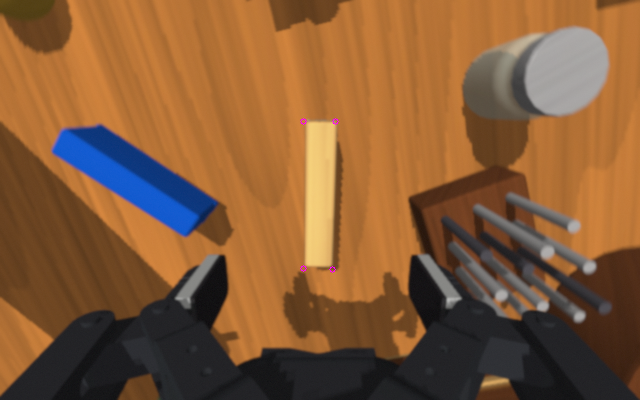

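The projected scraper corners match the picture to about 2 px. The scraper's top runs from (307,122) to (332,267), so the pose holds. The rack at (412,200) is clear if the fingers are partly closed first.

>>> {"fn": "play_rows", "kwargs": {
  "rows": [
    {"dp": [0.1, 0.02, 0.2], "turn": [0, 0, 0.05], "fingers": 0.4},
    {"dp": [0, 0, 0.5], "turn": [0, 0, 0], "fingers": 0.4},
    {"dp": [0, 0, 0.5], "turn": [0, 0, 0], "fingers": 0.4},
    {"dp": [0, 0, 0.5], "turn": [0, 0, 0], "fingers": 0.4},
    {"dp": [0, 0, 0.3], "turn": [0, 0, 0], "fingers": 0.4}
  ],
  "force": 60
}}

```text
clock: 2.28
eef_pos: [545.0, -380.9, 69.2]
tcp_rot: [-3.14, -0.001, 1.346]
contact_force: [-0.9, 0.8, -0.0]
opening: 0.598
grasp_force: 0.0
```

>>> {"fn": "play_rows", "kwargs": {
  "rows": [
    {"dp": [0, 0, 0.5], "turn": [0, 0, 0], "fingers": 0.4},
    {"dp": [0, 0, 0.4], "turn": [0, 0, 0], "fingers": 0.4},
    {"dp": [0, 0, 0.3], "turn": [0, 0, 0], "fingers": 0.4},
    {"dp": [0, 0, 0], "turn": [0, 0, 0], "fingers": 0.4},
    {"dp": [0, 0, 0], "turn": [0, 0, 0], "fingers": 0.4}
  ]
}}

```text
clock: 2.7
eef_pos: [545.6, -381.6, 23.0]
tcp_rot: [-3.141, -0.0, 1.348]
contact_force: [-0.3, 0.1, 0.1]
opening: 0.599
grasp_force: 0.0
```

>>> {"fn": "play_rows", "kwargs": {
  "rows": [
    {"dp": [0, 0, 0], "turn": [0, 0, 0], "fingers": 1},
    {"dp": [0, 0, 0], "turn": [0, 0, 0], "fingers": 1},
    {"dp": [0, 0, 0], "turn": [0, 0, 0], "fingers": 1},
    {"dp": [0, 0, 0], "turn": [0, 0, 0], "fingers": 1},
    {"dp": [0, 0, 0], "turn": [0, 0, 0], "fingers": 1}
  ]
}}

```text
clock: 3.12
eef_pos: [546.6, -382.3, 24.7]
tcp_rot: [3.139, 0.001, 1.349]
contact_force: [0.2, -0.3, 5.3]
opening: 0.274
grasp_force: 59.2
```

>>> {"fn": "play_rows", "kwargs": {
  "rows": [
    {"dp": [0, 0, 0], "turn": [0, 0, 0], "fingers": 1},
    {"dp": [0, 0, 0], "turn": [0, 0, 0], "fingers": 1},
    {"dp": [0, 0, 0], "turn": [0, 0, 0], "fingers": 1}
  ]
}}

```text
clock: 3.37
eef_pos: [546.6, -382.4, 24.7]
tcp_rot: [3.139, 0.001, 1.349]
contact_force: [0.2, 0.8, 6.5]
opening: 0.276
grasp_force: 59.2
```

>>> {"fn": "play_rows", "kwargs": {
  "rows": [
    {"dp": [0, 0, -0.3], "turn": [0, 0, 0], "fingers": 1},
    {"dp": [0, 0, -0.7], "turn": [0, 0, 0], "fingers": 1},
    {"dp": [0, 0, -0.8], "turn": [0, 0, 0], "fingers": 1},
    {"dp": [0, 0, -0.8], "turn": [0, 0, 0], "fingers": 1},
    {"dp": [0, 0, -0.7], "turn": [0, 0, 0], "fingers": 1}
  ]
}}

```text
clock: 3.78
eef_pos: [545.7, -381.8, 158.1]
tcp_rot: [3.141, 0.0, 1.349]
contact_force: [0.3, -0.5, -1.1]
opening: 0.276
grasp_force: 58.8
```

>>> {"fn": "play_rows", "kwargs": {
  "rows": [
    {"dp": [0.7, -0.05, 0], "turn": [0, 0, 0], "fingers": 1},
    {"dp": [0.8, -0.05, 0], "turn": [0, 0, 0], "fingers": 1},
    {"dp": [0.9, -0.06, 0], "turn": [0, 0, 0], "fingers": 1},
    {"dp": [0.9, -0.06, 0], "turn": [0, 0, 0], "fingers": 1},
    {"dp": [0.9, -0.06, 0], "turn": [0, 0, 0], "fingers": 1}
  ]
}}

```text
clock: 4.2
eef_pos: [571.4, -214.0, 156.2]
tcp_rot: [3.141, 0.0, 1.348]
contact_force: [-0.0, 0.6, -1.4]
opening: 0.271
grasp_force: 58.8
```

>>> {"fn": "play_rows", "kwargs": {
  "rows": [
    {"dp": [0.9, -0.06, 0], "turn": [0, 0, 0], "fingers": 1},
    {"dp": [0.9, -0.06, 0], "turn": [0, 0, 0], "fingers": 1},
    {"dp": [0.9, -0.06, 0], "turn": [0, 0, 0], "fingers": 1},
    {"dp": [0.8, -0.06, 0], "turn": [0, 0, 0], "fingers": 1},
    {"dp": [0.7, -0.05, 0], "turn": [0, 0, 0], "fingers": 1}
  ]
}}

```text
clock: 4.62
eef_pos: [597.2, -46.7, 156.2]
tcp_rot: [3.141, -0.0, 1.35]
contact_force: [-0.0, -0.3, -0.1]
opening: 0.27
grasp_force: 58.8
```

>>> {"fn": "play_rows", "kwargs": {
  "rows": [
    {"dp": [0, 0, 0], "turn": [0, 0, -0.8], "fingers": 1},
    {"dp": [0, 0, 0], "turn": [0, 0, -0.8], "fingers": 1},
    {"dp": [0, 0, 0], "turn": [0, 0, -0.8], "fingers": 1},
    {"dp": [0, 0, 0], "turn": [0, 0, -0.8], "fingers": 1},
    {"dp": [0, 0, 0], "turn": [0, 0, -0.43], "fingers": 1}
  ]
}}

```text
clock: 5.03
eef_pos: [597.1, -48.8, 156.1]
tcp_rot: [3.141, 0.0, 1.734]
contact_force: [0.1, -0.0, -0.6]
opening: 0.274
grasp_force: 58.8
```

```bash
python3 - <<'E'
from h import *
f=snap('wrist','w2'); snap('top','top2'); s=r.sense(); print(s['clock'],s['eef_pos'],s['tcp_rot'],s['contact_force'])
b=(556.84,-57.13,.1577); c,sn=np.cos(b[2]),np.sin(b[2])
im=cv2.imread('pics/w2.png')
for x,y,z in((80,180,20),(80,-140,20),(40,105,105),(-40,105,105),(-40,-106,105),(40,-106,105),(-60,92,20),(-60,-92,20)):
    p=px(f,[b[0]+c*x-sn*y,b[1]+sn*x+c*y,z])[0]; print((x,y,z),p); cv2.circle(im,tuple(int(q) for q in p),3,(255,0,255),1)
cv2.imwrite('pics/w2m.png',im)
E
```

```text
5.1333 [597.14267509 -48.93590316 155.93806175] [3.14144114e+00 6.23352944e-05 1.72997209e+00] [ 0.40893023 -0.17810758 -1.4867588 ]
(80, 180, 20) [370.22440094 -32.24696579]
(80, -140, 20) [353.9649884  320.55777934]
(40, 105, 105) [317.74464777  54.6548015 ]
(-40, 105, 105) [178.01836511  54.0280178 ]
(-40, -106, 105) [212.19142968 354.65219062]
(40, -106, 105) [316.18897034 355.24504421]
(-60, 92, 20) [199.79353914  88.02030982]
(-60, -92, 20) [218.5233192  280.02929298]
```

View pics/w2m.png

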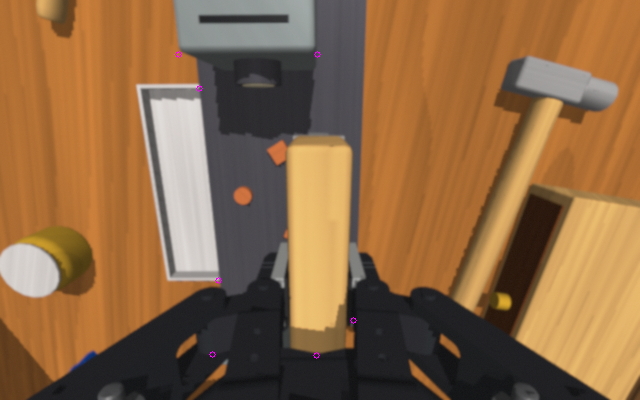

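The predicted trough corners match the picture: (197,86) against (199,87), and (218,280). So the bench pose is good. Chips c at (278,152) and b at (243,196) lie in front of the scraper, and chip a is just showing at (287,235).

>>> {"fn": "play_rows", "kwargs": {
  "rows": [
    {"dp": [0, 0, 0.6], "turn": [0, 0, 0], "fingers": 1},
    {"dp": [0, 0, 0.7], "turn": [0, 0, 0], "fingers": 1},
    {"dp": [0, 0, 0.7], "turn": [0, 0, 0], "fingers": 1},
    {"dp": [0, 0, 0.5], "turn": [0, 0, 0], "fingers": 1},
    {"dp": [0, 0, 0], "turn": [0, 0, 0], "fingers": 1}
  ]
}}

```text
clock: 5.55
eef_pos: [594.3, -48.8, 51.8]
tcp_rot: [-3.135, -0.002, 1.727]
contact_force: [-1.6, -0.2, -1.4]
opening: 0.276
grasp_force: 58.8
```

>>> {"fn": "play_rows", "kwargs": {
  "rows": [
    {"dp": [0, 0, 0.1], "turn": [0, 0, 0], "fingers": 1},
    {"dp": [0, 0, 0.1], "turn": [0, 0, 0], "fingers": 1},
    {"dp": [0, 0, 0.05], "turn": [0, 0, 0], "fingers": 1},
    {"dp": [0, 0, 0], "turn": [0, 0, 0], "fingers": 1},
    {"dp": [0, 0, 0], "turn": [0, 0, 0], "fingers": 1}
  ]
}}

```text
clock: 5.97
eef_pos: [597.9, -49.0, 46.2]
tcp_rot: [3.14, 0.0, 1.729]
contact_force: [0.5, -0.3, -0.7]
opening: 0.275
grasp_force: 58.8
```

>>> {"fn": "play_rows", "kwargs": {
  "rows": [
    {"dp": [0, -0.1, 0], "turn": [0, 0, 0], "fingers": 1},
    {"dp": [0, -0.15, 0], "turn": [0, 0, 0], "fingers": 1},
    {"dp": [0, -0.15, 0], "turn": [0, 0, 0], "fingers": 1},
    {"dp": [0, -0.15, 0], "turn": [0, 0, 0], "fingers": 1},
    {"dp": [0, -0.15, 0], "turn": [0, 0, 0], "fingers": 1}
  ]
}}

```text
clock: 6.38
eef_pos: [568.8, -53.5, 45.4]
tcp_rot: [-3.142, -0.0, 1.729]
contact_force: [0.6, -0.4, -1.9]
opening: 0.272
grasp_force: 58.8
```

>>> {"fn": "play_rows", "kwargs": {
  "rows": [
    {"dp": [0, -0.15, 0], "turn": [0, 0, 0], "fingers": 1},
    {"dp": [0, -0.15, 0], "turn": [0, 0, 0], "fingers": 1},
    {"dp": [0, -0.15, 0], "turn": [0, 0, 0], "fingers": 1},
    {"dp": [0, -0.15, 0], "turn": [0, 0, 0], "fingers": 1},
    {"dp": [0, -0.15, 0], "turn": [0, 0, 0], "fingers": 1}
  ]
}}

```text
clock: 6.8
eef_pos: [539.5, -58.2, 45.3]
tcp_rot: [3.142, 0.0, 1.729]
contact_force: [0.6, 0.5, -2.3]
opening: 0.275
grasp_force: 58.9
```

>>> {"fn": "play_rows", "kwargs": {
  "rows": [
    {"dp": [0, -0.15, 0], "turn": [0, 0, 0], "fingers": 1},
    {"dp": [0, -0.15, 0], "turn": [0, 0, 0], "fingers": 1},
    {"dp": [0, -0.15, 0], "turn": [0, 0, 0], "fingers": 1},
    {"dp": [0, -0.15, 0], "turn": [0, 0, 0], "fingers": 1},
    {"dp": [0, -0.15, 0], "turn": [0, 0, 0], "fingers": 1}
  ]
}}

```text
clock: 7.22
eef_pos: [509.9, -63.0, 45.3]
tcp_rot: [3.142, 0.0, 1.729]
contact_force: [0.3, -0.5, -1.3]
opening: 0.275
grasp_force: 58.9
```

>>> {"fn": "play_rows", "kwargs": {
  "rows": [
    {"dp": [0, -0.15, 0], "turn": [0, 0, 0], "fingers": 1},
    {"dp": [0, -0.15, 0], "turn": [0, 0, 0], "fingers": 1},
    {"dp": [0, -0.15, 0], "turn": [0, 0, 0], "fingers": 1},
    {"dp": [0, -0.15, 0], "turn": [0, 0, 0], "fingers": 1},
    {"dp": [0, -0.1, 0], "turn": [0, 0, 0], "fingers": 1}
  ]
}}

```text
clock: 7.63
eef_pos: [481.8, -67.4, 45.2]
tcp_rot: [-3.141, -0.0, 1.729]
contact_force: [0.1, 0.0, -1.0]
opening: 0.274
grasp_force: 58.9
```

```bash
python3 - <<'E'
from h import *
f=snap('wrist','w3'); g=snap('scene','s3'); s=r.sense(); print(s['clock'],s['eef_pos'],s['contact_force'])
a=cv2.imread('pics/w3.png'); b=cv2.imread('pics/s3.png')[140:260,240:400]
o=np.zeros((600,800,3),np.uint8); o[:300,:480]=cv2.resize(a,(480,300)); 
o[300:600,:400]=cv2.resize(b,(400,300),interpolation=cv2.INTER_CUBIC)
cv2.imwrite('pics/m3.png',o)
E
```

```text
7.7333 [481.88280486 -67.34579103  45.22587546] [ 0.29517829 -0.59836279 -1.64136712]
```

View pics/m3.png

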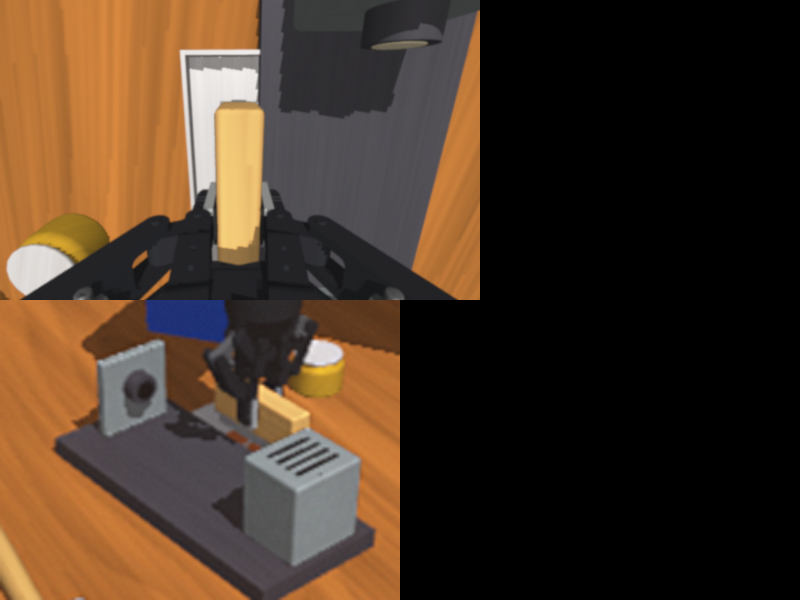

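>>> {"fn": "play_rows", "kwargs": {
  "rows": [
    {"dp": [0, 0, -0.3], "turn": [0, 0, 0], "fingers": 1},
    {"dp": [0, 0, -0.6], "turn": [0, 0, 0], "fingers": 1},
    {"dp": [0, 0, -0.7], "turn": [0, 0, 0], "fingers": 1},
    {"dp": [0, 0, -0.7], "turn": [0, 0, 0], "fingers": 1},
    {"dp": [0, 0, -0.5], "turn": [0, 0, 0], "fingers": 1}
  ]
}}

```text
clock: 8.15
eef_pos: [483.7, -67.3, 159.6]
tcp_rot: [3.14, 0.001, 1.729]
contact_force: [1.2, 0.8, -1.2]
opening: 0.271
grasp_force: 58.9
```

>>> {"fn": "play_rows", "kwargs": {
  "rows": [
    {"dp": [-0.6, 0.02, 0], "turn": [0, 0, 0], "fingers": 1},
    {"dp": [-0.8, 0.04, 0], "turn": [0, 0, 0], "fingers": 1},
    {"dp": [-0.9, 0.04, 0], "turn": [0, 0, 0], "fingers": 1},
    {"dp": [-0.9, 0.04, 0], "turn": [0, 0, 0], "fingers": 1},
    {"dp": [-0.9, 0.04, 0], "turn": [0, 0, 0], "fingers": 1}
  ]
}}

```text
clock: 8.57
eef_pos: [516.2, -229.7, 157.5]
tcp_rot: [3.141, 0.0, 1.73]
contact_force: [1.0, 0.0, -1.0]
opening: 0.272
grasp_force: 58.9
```

>>> {"fn": "play_rows", "kwargs": {
  "rows": [
    {"dp": [-0.9, 0.04, 0], "turn": [0, 0, 0], "fingers": 1},
    {"dp": [-0.9, 0.04, 0], "turn": [0, 0, 0], "fingers": 1},
    {"dp": [-0.8, 0.04, 0], "turn": [0, 0, 0], "fingers": 1},
    {"dp": [-0.8, 0.04, 0], "turn": [0, 0, 0], "fingers": 1},
    {"dp": [-0.5, 0, 0], "turn": [0, 0, 0], "fingers": 1}
  ]
}}

```text
clock: 8.98
eef_pos: [547.4, -384.4, 157.2]
tcp_rot: [3.141, 0.001, 1.728]
contact_force: [0.2, 0.5, -0.8]
opening: 0.277
grasp_force: 58.9
```

>>> {"fn": "play_rows", "kwargs": {
  "rows": [
    {"dp": [0, 0, 0], "turn": [0, 0, 0.8], "fingers": 1},
    {"dp": [0, 0, 0], "turn": [0, 0, 0.8], "fingers": 1},
    {"dp": [0, 0, 0], "turn": [0, 0, 0.8], "fingers": 1},
    {"dp": [0, 0, 0], "turn": [0, 0, 0.8], "fingers": 1},
    {"dp": [0, 0, 0], "turn": [0, 0, 0.43], "fingers": 1}
  ]
}}

```text
clock: 9.4
eef_pos: [546.8, -381.2, 157.0]
tcp_rot: [-3.141, -0.0, 1.344]
contact_force: [-0.0, -0.9, -1.2]
opening: 0.273
grasp_force: 58.8
```

```bash
python3 - <<'E'
from h import *
g=snap('scene','s4'); t=snap('top','t4'); s=r.sense(); print(s['clock'],s['eef_pos'],s['tcp_rot'],s['contact_force'])
def c(f,x,y,w_,h_,k): return cv2.resize(cv2.imread('pics/'+f+'.png')[y:y+h_,x:x+w_],None,fx=k,fy=k,interpolation=cv2.INTER_CUBIC)
o=np.zeros((600,800,3),np.uint8)
p=c('t4',270,150,190,90,4); o[:360,:760]=p
p=c('s4',280,160,80,60,4); o[360:600,:320]=p
p=c('top2',270,150,100,60,4);o[360:600,400:800]=p
cv2.imwrite('pics/m4.png',o)
E
```

```text
9.5 [ 546.80047417 -381.15160418  157.06883869] [-3.14144603e+00 -1.07422783e-04  1.34844151e+00] [ 1.1455929  -0.16692308 -0.9810633 ]
```

View pics/m4.png

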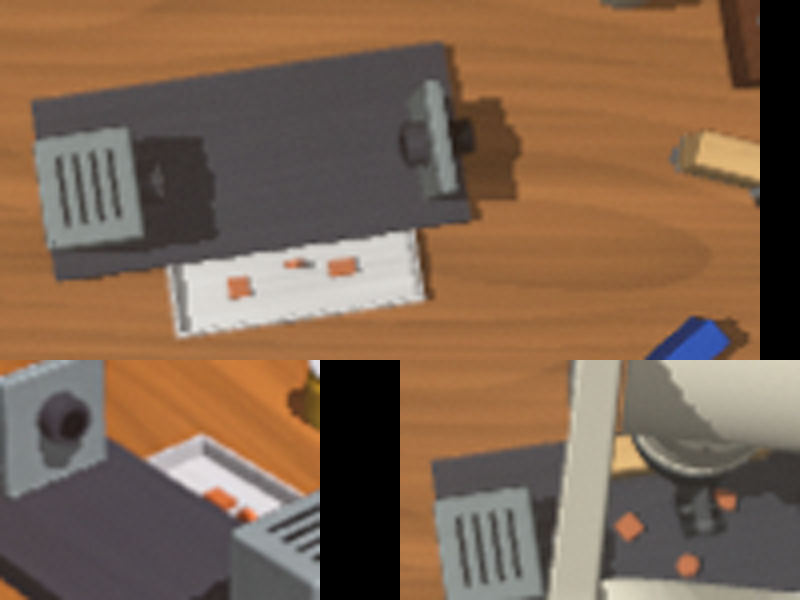

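All three chips are now in the trough: crop positions (240,288) and (343,267), and the round one on edge at (298,264). The bed is clear, so I'll set the scraper down where it stood.

>>> {"fn": "play_rows", "kwargs": {
  "rows": [
    {"dp": [0, 0, 0.5], "turn": [0, 0, 0], "fingers": 1},
    {"dp": [0, 0, 0.8], "turn": [0, 0, 0], "fingers": 1},
    {"dp": [0, 0, 0.8], "turn": [0, 0, 0], "fingers": 1},
    {"dp": [0, 0, 0.6], "turn": [0, 0, 0], "fingers": 1},
    {"dp": [0, 0, 0.4], "turn": [0, 0, 0], "fingers": 1}
  ]
}}

```text
clock: 9.92
eef_pos: [545.5, -380.2, 30.3]
tcp_rot: [-3.139, -0.001, 1.351]
contact_force: [-0.9, 0.3, -1.4]
opening: 0.274
grasp_force: 58.9
```

>>> {"fn": "play_rows", "kwargs": {
  "rows": [
    {"dp": [0, 0, 0.1], "turn": [0, 0, 0], "fingers": 1},
    {"dp": [0, 0, 0.05], "turn": [0, 0, 0], "fingers": 1},
    {"dp": [0, 0, 0.04], "turn": [0, 0, 0], "fingers": 1},
    {"dp": [0, 0, 0.02], "turn": [0, 0, 0], "fingers": 1},
    {"dp": [0, 0, 0], "turn": [0, 0, 0], "fingers": 1}
  ]
}}

```text
clock: 10.33
eef_pos: [547.4, -381.6, 26.1]
tcp_rot: [3.14, 0.001, 1.349]
contact_force: [0.7, 0.1, -0.6]
opening: 0.275
grasp_force: 58.9
```

>>> {"fn": "play_rows", "kwargs": {
  "rows": [
    {"dp": [0, 0, 0], "turn": [0, 0, 0], "fingers": 1},
    {"dp": [0, 0, 0.03], "turn": [0, 0, 0], "fingers": 1},
    {"dp": [0, 0, 0], "turn": [0, 0, 0], "fingers": 1},
    {"dp": [0, 0, 0], "turn": [0, 0, 0], "fingers": 1}
  ]
}}

```text
clock: 10.67
eef_pos: [547.3, -381.5, 24.7]
tcp_rot: [3.14, 0.001, 1.349]
contact_force: [-0.4, -0.3, 6.4]
opening: 0.274
grasp_force: 59.7
```

>>> {"fn": "play_rows", "kwargs": {
  "rows": [
    {"dp": [0, 0, 0], "turn": [0, 0, 0], "fingers": 0.4},
    {"dp": [0, 0, 0], "turn": [0, 0, 0], "fingers": 0.4},
    {"dp": [0, 0, 0], "turn": [0, 0, 0], "fingers": 0.4},
    {"dp": [0, 0, 0], "turn": [0, 0, 0], "fingers": 0.4},
    {"dp": [0, 0, -0.2], "turn": [0, 0, 0], "fingers": 0.4}
  ]
}}

```text
clock: 11.08
eef_pos: [545.7, -380.4, 30.3]
tcp_rot: [-3.139, -0.001, 1.349]
contact_force: [-0.5, 0.3, -0.2]
opening: 0.601
grasp_force: 0.0
```

>>> {"fn": "play_rows", "kwargs": {
  "rows": [
    {"dp": [0, 0, -0.5], "turn": [0, 0, 0], "fingers": 0.4},
    {"dp": [0, 0, -0.9], "turn": [0, 0, 0], "fingers": 0.4},
    {"dp": [0, 0, -0.9], "turn": [0, 0, 0], "fingers": 0.4},
    {"dp": [0, 0, -0.9], "turn": [0, 0, 0], "fingers": 0.4},
    {"dp": [0, 0, -0.7], "turn": [0, 0, 0], "fingers": 0.4}
  ]
}}

```text
clock: 11.5
eef_pos: [547.2, -381.5, 191.3]
tcp_rot: [3.139, 0.001, 1.349]
contact_force: [0.9, 0.0, 0.1]
opening: 0.601
grasp_force: 0.0
```

>>> {"fn": "play_rows", "kwargs": {
  "rows": [
    {"dp": [0.5, -0.2, 0], "turn": [0, 0, 0], "fingers": 0},
    {"dp": [0.8, -0.33, 0], "turn": [0, 0, 0], "fingers": 0},
    {"dp": [0.8, -0.33, 0], "turn": [0, 0, 0], "fingers": 0},
    {"dp": [0.8, -0.33, 0], "turn": [0, 0, 0], "fingers": 0},
    {"dp": [0.8, -0.33, 0], "turn": [0, 0, 0], "fingers": 0}
  ]
}}

```text
clock: 11.92
eef_pos: [519.3, -222.1, 188.3]
tcp_rot: [3.141, 0.0, 1.349]
contact_force: [1.4, 0.2, -0.3]
opening: 1.0
grasp_force: 0.0
```

>>> {"fn": "play_rows", "kwargs": {
  "rows": [
    {"dp": [0.8, -0.33, 0], "turn": [0, 0, 0], "fingers": 0},
    {"dp": [0.8, -0.33, 0], "turn": [0, 0, 0], "fingers": 0},
    {"dp": [0.8, -0.33, 0], "turn": [0, 0, 0], "fingers": 0},
    {"dp": [0.8, -0.33, 0], "turn": [0, 0, 0], "fingers": 0},
    {"dp": [0.8, -0.33, 0], "turn": [0, 0, 0], "fingers": 0}
  ]
}}

```text
clock: 12.33
eef_pos: [490.2, -51.3, 188.3]
tcp_rot: [3.141, -0.0, 1.349]
contact_force: [0.2, 0.8, -0.2]
opening: 1.0
grasp_force: 0.0
```

>>> {"fn": "play_rows", "kwargs": {
  "rows": [
    {"dp": [0.8, -0.33, 0], "turn": [0, 0, 0], "fingers": 0},
    {"dp": [0.8, -0.33, 0], "turn": [0, 0, 0], "fingers": 0},
    {"dp": [0.8, -0.33, 0], "turn": [0, 0, 0], "fingers": 0},
    {"dp": [0.8, -0.33, 0], "turn": [0, 0, 0], "fingers": 0},
    {"dp": [0.8, -0.33, 0], "turn": [0, 0, 0], "fingers": 0}
  ]
}}

```text
clock: 12.75
eef_pos: [461.0, 119.4, 188.4]
tcp_rot: [3.141, -0.0, 1.349]
contact_force: [1.1, -0.0, -0.3]
opening: 0.996
grasp_force: 0.0
```

>>> {"fn": "play_rows", "kwargs": {
  "rows": [
    {"dp": [0.8, -0.33, 0], "turn": [0, 0, 0], "fingers": 0},
    {"dp": [0.5, -0.2, 0], "turn": [0, 0, 0], "fingers": 0},
    {"dp": [0, 0, 0], "turn": [0, 0, -0.95], "fingers": 0},
    {"dp": [0, 0, 0], "turn": [0, 0, -0.95], "fingers": 0},
    {"dp": [0, 0, 0], "turn": [0, 0, -0.95], "fingers": 0}
  ]
}}

```text
clock: 13.17
eef_pos: [452.1, 173.8, 188.2]
tcp_rot: [3.141, -0.0, 1.654]
contact_force: [0.9, 0.1, 1.0]
opening: 1.001
grasp_force: 0.0
```

```bash
python3 - <<'E'
from h import *
f=snap('wrist','w5'); g=snap('top','t5'); s=r.sense(); print(s['clock'],s['eef_pos'],s['tcp_rot'],s['contact_force'],s['opening'])
im=f['pixels'][:,:,::-1]
o=np.zeros((600,800,3),np.uint8); o[:400,:640]=im
o[400:600,:400]=cv2.resize(cv2.imread('pics/t5.png')[170:220,410:510],(400,200))
cv2.imwrite('pics/m5.png',o)
c,sn=np.cos(1.647),np.sin(1.647)
for l in((20,15,60),(20,-15,60),(-20,-15,60),(-20,15,60)): print(l,px(f,[431.8+c*l[0]-sn*l[1],294.5+sn*l[0]+c*l[1],l[2]])[0])
E
```

```text
13.2667 [452.19499963 173.40162677 188.14203565] [ 3.14118851e+00 -9.90693747e-05  1.64984460e+00] [-0.36078704 -0.44430859  0.03856411] 0.9978604864555838
(20, 15, 60) [286.03965927  17.06538774]
(20, -15, 60) [324.64308579  17.3616262 ]
(-20, -15, 60) [323.99757506  72.66585805]
(-20, 15, 60) [287.10590361  72.39635991]
```

View pics/m5.png

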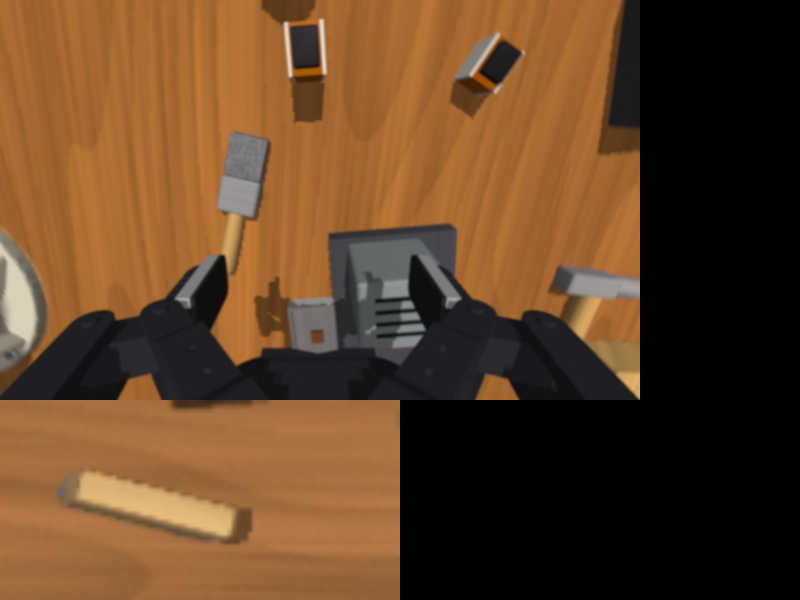

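>>> {"fn": "play_rows", "kwargs": {
  "rows": [
    {"dp": [0.6, -0.05, 0], "turn": [0, 0, 0], "fingers": 0},
    {"dp": [0.8, -0.05, 0], "turn": [0, 0, 0], "fingers": 0},
    {"dp": [0.8, -0.05, 0], "turn": [0, 0, 0], "fingers": 0},
    {"dp": [0.5, -0.05, 0], "turn": [0, 0, 0], "fingers": 0},
    {"dp": [0.3, -0.07, 0], "turn": [0, 0, 0], "fingers": 0}
  ]
}}

```text
clock: 13.68
eef_pos: [432.2, 294.0, 188.1]
tcp_rot: [3.141, -0.001, 1.645]
contact_force: [0.2, 0.4, 0.4]
opening: 0.999
grasp_force: 0.0
```

>>> {"fn": "play_rows", "kwargs": {
  "rows": [
    {"dp": [0, 0, 0.2], "turn": [0, 0, 0], "fingers": 0},
    {"dp": [0, 0, 0.4], "turn": [0, 0, 0], "fingers": 0},
    {"dp": [0, 0, 0.2], "turn": [0, 0, 0], "fingers": 0},
    {"dp": [0, 0, 0], "turn": [0, 0, 0], "fingers": 0},
    {"dp": [0, 0, 0], "turn": [0, 0, 0], "fingers": 0}
  ]
}}

```text
clock: 14.1
eef_pos: [432.0, 290.9, 155.2]
tcp_rot: [-3.14, 0.001, 1.646]
contact_force: [-0.4, 0.4, 0.7]
opening: 0.999
grasp_force: 0.0
```

```bash
python3 - <<'E'
from h import *
f=snap('wrist','w6'); s=r.sense(); print(s['clock'],s['eef_pos'],s['tcp_rot'])
c,sn=np.cos(1.647),np.sin(1.647)
P=np.array([px(f,[431.8+c*l[0]-sn*l[1],294.5+sn*l[0]+c*l[1],l[2]])[0] for l in((20,15,60),(20,-15,60),(-20,-15,60),(-20,15,60))]);print(P)
x,y=(P.mean(0)-60).astype(int); print(x,y)
cv2.imwrite('pics/m6.png',cv2.resize(cv2.imread('pics/w6.png')[y:y+120,x:x+130],None,fx=5,fy=5,interpolation=cv2.INTER_CUBIC))
E
```

```text
14.15 [432.46516152 291.3346072  155.79759552] [-3.14126285e+00  2.98886628e-04  1.64626891e+00]
[[299.30513926 175.32983587]
 [337.65205751 175.30073859]
 [336.79381131 223.26108894]
 [300.19328612 223.2830929 ]]
258 139
```

View pics/m6.png

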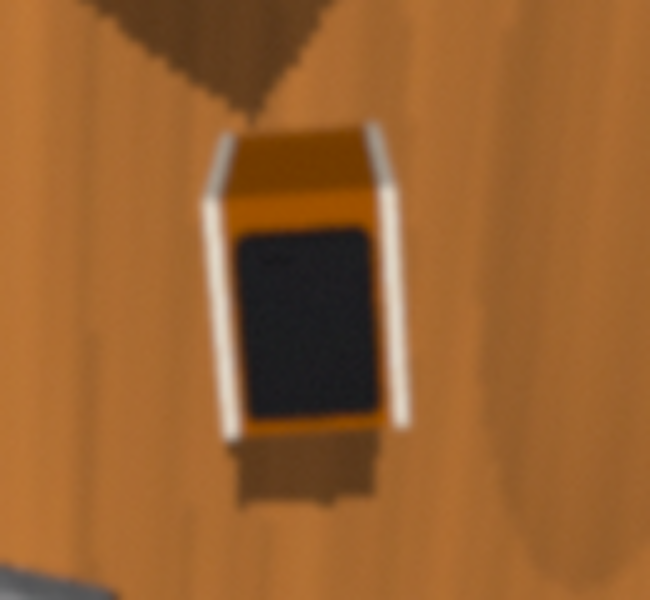

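```bash
python3 - <<'E'
from h import *
f=load('w6')
L=[((20,15,60),203,199),((20,-15,60),396,186),((-20,-15,60),411,428),((-20,15,60),227,441),((20,15,0),226,133),((20,-15,0),380,122)]
obs=[(f,l,258+(x+.5)/5-.5,139+(y+.5)/5-.5) for l,x,y in L]
q,e=fit(obs,[432,294,1.64]); print(q,e)
q,e=fit(obs[:4],[432,294,1.64]); print(q,e)
# bench refit: trough/bed edge from w2: inner corners
t=load('t5')
E
```

```text
[432.81382267 292.99557694   1.71869387] [ 0.5  0.3  0.1  0.2 -0.2 -0.4  0.1 -0.6 -0.4  0.2 -0.3  0.2]
[432.71044277 292.9082057    1.72242416] [ 0.3  0.5 -0.1  0.2 -0.3 -0.4  0.1 -0.4]
```

>>> {"fn": "play_rows", "kwargs": {
  "rows": [
    {"dp": [0, 0, 0.3], "turn": [0, 0, -0.7], "fingers": 0.3},
    {"dp": [0.04, 0.02, 0.6], "turn": [0, 0, 0], "fingers": 0.3},
    {"dp": [0, 0, 0.6], "turn": [0, 0, 0], "fingers": 0.3},
    {"dp": [0, 0, 0.6], "turn": [0, 0, 0], "fingers": 0.3},
    {"dp": [0, 0, 0.4], "turn": [0, 0, 0], "fingers": 0.3}
  ],
  "force": 40
}}

```text
clock: 14.57
eef_pos: [432.9, 293.2, 54.6]
tcp_rot: [-3.141, 0.0, 1.72]
contact_force: [-0.7, -0.6, -0.0]
opening: 0.701
grasp_force: 0.0
```

>>> {"fn": "play_rows", "kwargs": {
  "rows": [
    {"dp": [0, 0, 0.4], "turn": [0, 0, 0], "fingers": 0.3},
    {"dp": [0, 0, 0.3], "turn": [0, 0, 0], "fingers": 0.3},
    {"dp": [0, 0, 0.2], "turn": [0, 0, 0], "fingers": 0.3},
    {"dp": [0, 0, 0], "turn": [0, 0, 0], "fingers": 0.3},
    {"dp": [0, 0, 0], "turn": [0, 0, 0], "fingers": 0.3}
  ]
}}

```text
clock: 14.98
eef_pos: [433.1, 293.7, 19.9]
tcp_rot: [3.142, -0.0, 1.721]
contact_force: [0.2, -0.4, -0.6]
opening: 0.699
grasp_force: 0.0
```

```bash
python3 - <<'E'
from h import *
s=r.sense(); print(s['clock'],s['eef_pos'],s['tcp_rot'],s['contact_force'],s['opening'])
E
```

```text
14.9833 [433.1067025  293.72657182  19.94855068] [ 3.14154196e+00 -1.24012383e-05  1.72066485e+00] [ 0.21214601 -0.35943231 -0.63080187] 0.699413643159919
```

>>> {"fn": "play_rows", "kwargs": {
  "rows": [
    {"dp": [0, 0, 0], "turn": [0, 0, 0], "fingers": 0.5},
    {"dp": [0, 0, 0], "turn": [0, 0, 0], "fingers": 0.55},
    {"dp": [0, 0, 0], "turn": [0, 0, 0], "fingers": 0.7},
    {"dp": [0, 0, 0], "turn": [0, 0, 0], "fingers": 1},
    {"dp": [0, 0, 0], "turn": [0, 0, 0], "fingers": 1}
  ]
}}

```text
clock: 15.4
eef_pos: [433.4, 294.1, 20.6]
tcp_rot: [3.14, -0.001, 1.721]
contact_force: [-0.2, -0.9, 6.7]
opening: 0.346
grasp_force: 40.4
```

>>> {"fn": "play_rows", "kwargs": {
  "rows": [
    {"dp": [0, 0, 0], "turn": [0, 0, 0], "fingers": 1},
    {"dp": [0, 0, 0], "turn": [0, 0, 0], "fingers": 1},
    {"dp": [0, 0, 0], "turn": [0, 0, 0], "fingers": 1},
    {"dp": [0, 0, 0], "turn": [0, 0, 0], "fingers": 1}
  ]
}}

```text
clock: 15.73
eef_pos: [433.4, 294.1, 20.6]
tcp_rot: [3.14, -0.001, 1.721]
contact_force: [-0.5, -0.9, 7.0]
opening: 0.348
grasp_force: 40.4
```

>>> {"fn": "play_rows", "kwargs": {
  "rows": [
    {"dp": [0, 0, -0.3], "turn": [0, 0, 0], "fingers": 1},
    {"dp": [0, 0, -0.8], "turn": [0, 0, 0], "fingers": 1},
    {"dp": [0, 0, -0.9], "turn": [0, 0, 0], "fingers": 1},
    {"dp": [0, 0, -0.9], "turn": [0, 0, 0], "fingers": 1},
    {"dp": [0, 0, -0.8], "turn": [0, 0, 0], "fingers": 1}
  ]
}}

```text
clock: 16.15
eef_pos: [432.6, 293.6, 170.5]
tcp_rot: [3.141, -0.0, 1.721]
contact_force: [0.6, 0.6, -1.3]
opening: 0.348
grasp_force: 39.8
```

>>> {"fn": "play_rows", "kwargs": {
  "rows": [
    {"dp": [-0.5, 0.1, 0], "turn": [0, 0, 0], "fingers": 1},
    {"dp": [-0.8, 0.15, 0], "turn": [0, 0, 0], "fingers": 1},
    {"dp": [-0.8, 0.15, 0], "turn": [0, 0, 0], "fingers": 1},
    {"dp": [-0.8, 0.15, 0], "turn": [0, 0, 0], "fingers": 1},
    {"dp": [-0.8, 0.15, 0], "turn": [0, 0, 0], "fingers": 1}
  ]
}}

```text
clock: 16.57
eef_pos: [482.6, 150.2, 168.7]
tcp_rot: [3.141, -0.0, 1.722]
contact_force: [-0.4, 0.2, -1.2]
opening: 0.347
grasp_force: 40.1
```

>>> {"fn": "play_rows", "kwargs": {
  "rows": [
    {"dp": [-0.8, 0.15, 0], "turn": [0, 0, 0], "fingers": 1},
    {"dp": [-0.8, 0.15, 0], "turn": [0, 0, 0], "fingers": 1},
    {"dp": [-0.8, 0.15, 0], "turn": [0, 0, 0], "fingers": 1},
    {"dp": [-0.8, 0.15, 0], "turn": [0, 0, 0], "fingers": 1},
    {"dp": [-0.8, 0.15, 0], "turn": [0, 0, 0], "fingers": 1}
  ]
}}

```text
clock: 16.98
eef_pos: [536.2, -3.8, 168.5]
tcp_rot: [3.141, -0.0, 1.721]
contact_force: [0.5, 0.6, -1.5]
opening: 0.345
grasp_force: 40.1
```

>>> {"fn": "play_rows", "kwargs": {
  "rows": [
    {"dp": [-0.8, 0.15, 0], "turn": [0, 0, -0.08], "fingers": 1},
    {"dp": [-0.6, 0.1, 0], "turn": [0, 0, 0], "fingers": 1},
    {"dp": [0, 0, 0], "turn": [0, 0, 0], "fingers": 1},
    {"dp": [0, 0, 0], "turn": [0, 0, 0], "fingers": 1}
  ]
}}

```text
clock: 17.32
eef_pos: [554.6, -57.0, 168.2]
tcp_rot: [3.142, -0.0, 1.727]
contact_force: [-0.2, 0.1, -1.9]
opening: 0.351
grasp_force: 40.0
```

```bash
python3 - <<'E'
from h import *
f=snap('wrist','w7'); s=r.sense(); print(s['clock'],s['eef_pos'],s['tcp_rot'],s['contact_force'],s['opening'])
b=(556.84,-57.13,.1577); c,sn=np.cos(b[2]),np.sin(b[2])
im=cv2.imread('pics/w7.png'); k=2
o=cv2.resize(im[0:300,100:500],None,fx=k,fy=k,interpolation=cv2.INTER_CUBIC)
for x,y,z in((80,180,20),(80,105,20),(80,0,20),(80,-100,20),(-60,92,20),(-60,-92,20),(-60,0,20),(0,90,86),(16,90,70),(-16,90,70)):
    p=px(f,[b[0]+c*x-sn*y,b[1]+sn*x+c*y,z])[0]; q=((p-[100,0]+.5)*k-.5); print((x,y,z),np.round(q,1)); cv2.circle(o,tuple(int(round(a)) for a in q),2,(255,0,255),1)
cv2.imwrite('pics/m7.png',o)
E
```

```text
17.3667 [554.19891306 -56.05251244 168.02605579] [-3.14119140e+00 -4.25033918e-04  1.72798097e+00] [-2.85675457e-01 -3.55438715e-04 -2.24367188e+00] 0.34786254314646203
(80, 180, 20) [640.2 -55.5]
(80, 105, 20) [624.8 144.4]
(80, 0, 20) [606.4 377.6]
(80, -100, 20) [591.7 560.1]
(-60, 92, 20) [306.1 176.4]
(-60, -92, 20) [327.7 547.2]
(-60, 0, 20) [317.7 378.1]
(0, 90, 86) [443.4 169. ]
(16, 90, 70) [486.6 172.4]
(-16, 90, 70) [399.1 172.6]
```

View pics/m7.png

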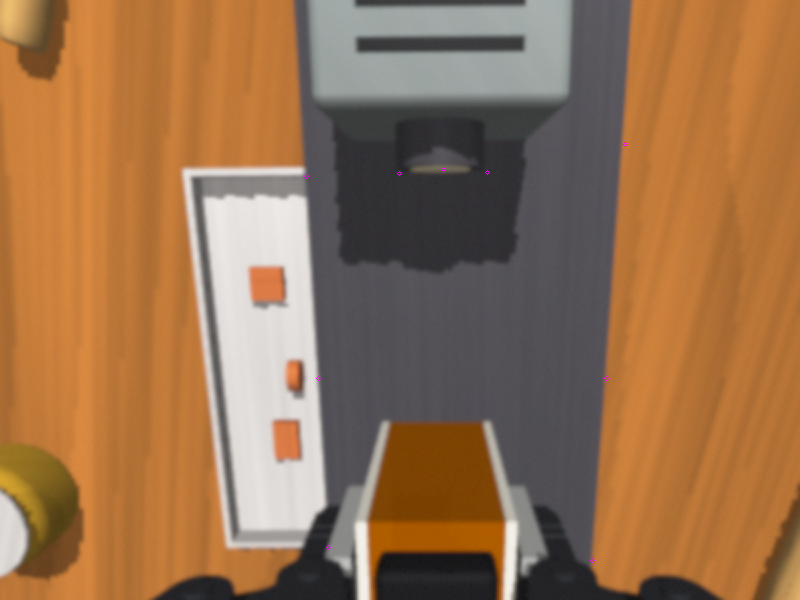

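```bash
python3 - <<'E'
from h import *
f=load('w7')
L=[((20,15,60),357,520),((20,-15,60),517,520),((20,15,0),381,422),((20,-15,0),491,422)]
uv=np.array([[100+(x+.5)/2-.5,(y+.5)/2-.5] for _,x,y in L])
def res(p):
    c,s=np.cos(p[2]),np.sin(p[2])
    X=[[p[0]+c*l[0]-s*l[1],p[1]+s*l[0]+c*l[1],p[3]+l[2]] for l,_,_ in L]
    return (px(f,X)-uv).ravel()
q=least_squares(res,[555,-57,1.73,147]); print(q.x,np.round(q.fun,1))
E
```

```text
[554.42534871 -58.35855512   1.72665385 145.31662323] [-0.1  0.3 -0.2  0.3  1.  -0.5 -0.6 -0.5]
```

>>> {"fn": "play_rows", "kwargs": {
  "rows": [
    {"dp": [0, 0.05, 0.4], "turn": [0, 0, 0], "fingers": 1},
    {"dp": [0, 0, 0.6], "turn": [0, 0, 0], "fingers": 1},
    {"dp": [0, 0, 0.6], "turn": [0, 0, 0], "fingers": 1},
    {"dp": [0, 0, 0.4], "turn": [0, 0, 0], "fingers": 1},
    {"dp": [0, 0, 0], "turn": [0, 0, 0], "fingers": 1}
  ]
}}

```text
clock: 17.78
eef_pos: [553.8, -54.1, 84.9]
tcp_rot: [-3.136, -0.002, 1.731]
contact_force: [-0.4, -0.3, -1.3]
opening: 0.344
grasp_force: 39.9
```

>>> {"fn": "play_rows", "kwargs": {
  "rows": [
    {"dp": [0, 0, 0.3], "turn": [0, 0, 0], "fingers": 1},
    {"dp": [0, 0, 0.3], "turn": [0, 0, 0], "fingers": 1},
    {"dp": [0, 0, 0.09], "turn": [0, 0, 0], "fingers": 1},
    {"dp": [0, 0, 0], "turn": [0, 0, 0], "fingers": 1},
    {"dp": [0, 0, 0], "turn": [0, 0, 0], "fingers": 1}
  ]
}}

```text
clock: 18.2
eef_pos: [556.8, -55.6, 60.3]
tcp_rot: [3.142, -0.0, 1.729]
contact_force: [0.1, -0.3, -2.1]
opening: 0.345
grasp_force: 40.0
```

```bash
python3 - <<'E'
from h import *
g=snap('scene','s8'); f=snap('wrist','w8'); s=r.sense(); print(s['clock'],s['eef_pos'],s['tcp_rot'],s['contact_force'],s['grasp_force'])
o=np.zeros((600,800,3),np.uint8)
o[:360,:560]=cv2.resize(cv2.imread('pics/s8.png')[140:260,250:437],(560,360),interpolation=cv2.INTER_CUBIC)
o[360:600,:384]=cv2.resize(cv2.imread('pics/w8.png'),(384,240))
cv2.imwrite('pics/m8.png',o)
E
```

```text
18.3 [557.16613129 -55.73140946  60.68740366] [3.14060551e+00 2.50406087e-04 1.72918820e+00] [-0.33554946  0.54428532  0.45460281] 39.972705245018005
```

View pics/m8.png

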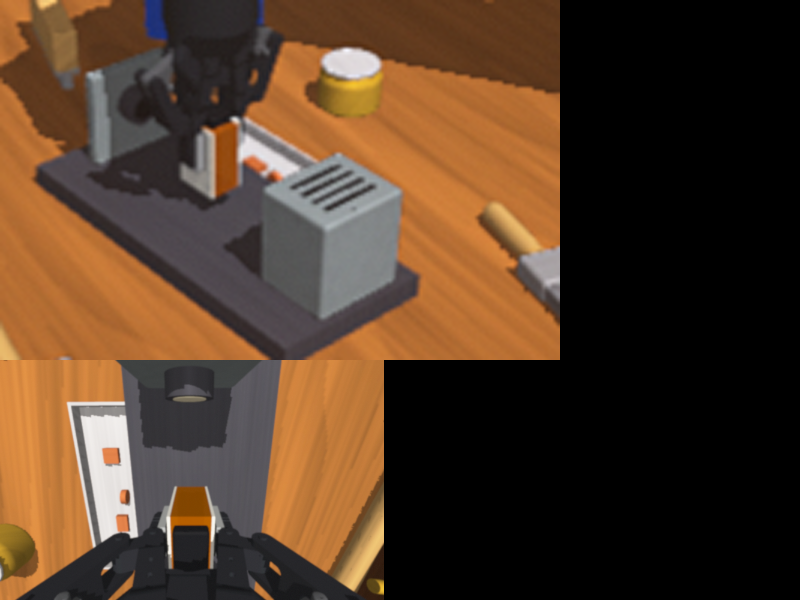

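The cell hangs upright mid-gap, with its frosted faces in the pads and the amber faces towards the barrels. The chips are in the trough and the scraper is clear of the bench. Handing in.

```bash
python3 -c "
from rig import r
print(r.sign_off())"
```

```text
the job is handed in; nothing more can be done
None
```

The job is handed in: all three chips are in the trough, the scraper is back on the table where it started, and the arm is still holding the tall cell upright by its frosted faces, square to the light path and within about 2 mm of mid-beam by my measurements; `sign_off()` gave no verdict.

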